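# Fit the centring cone in the quick coupler

## Robot

A 7-joint arm with a two-finger parallel gripper is mounted at the origin on the work surface. World frame = base frame: x ahead of the robot, y to its left, z up, the work surface at z = 0. Lengths are in m, angles in degrees, forces in N, time in s.
With the tool pointing down it reaches from about 0.35 to 0.9 m from the base axis. Payload 7.2 kg.
Tool frame: the origin (TCP) lies midway between the tips of the shut fingers; the grasp point (between the pads) lies 19 mm behind it (hold_point_z is the distance from the TCP to the grasp point, in m); z points along the fingers, y is the direction in which the jaws open and shut (so a half turn about z gives the same grasp; the last joint's range is limited). The gripper opens to 88 mm and grips with 3 to 60 N. Pads are 20 mm wide; open, the fingers measure 115 mm over their backs; the gripper's body (75 mm by 178 mm) begins 61 mm behind the grasp point.
Start: joints at [-73.407, 23.554, -0.728, 91.456, 0.321, 64.991, -4.71], TCP at [0.219, 0.585, 0.223] pointing down, gripper open.
Joint ranges: [-169.25, 169.25], [-16.82, 113.86], [-84.01, 82.57], [7.8, 145.47], [-59.2, 239.2], [7.22, 106.19], [-163.78, 163.78]. Speed limits (degrees/s): [136.94, 136.94, 172.46, 172.46, 180, 180, 180].

## Interface

Orientations are given as [roll, pitch, yaw] about the fixed x, y, z axes, in that order (R = Rz(yaw) Ry(pitch) Rx(roll)).
In Python, from cell import * gives the robot as it stands. The module is installed in compiled form; this text tells all that it offers.
- The arm moves only by the tool arm_command, never from a script. Its argument "deltas" is a list of rows, each an object of numbers: "dx", "dy", "dz": the shift along the tool's x, y, z in cm; "ax", "ay", "az": the turn, a rotation vector about the tool's x, y, z in degrees. In form: [{"dx": .., "dy": .., "dz": .., "ax": .., "ay": .., "az": ..}, ...]. A call has exactly 8 rows; each row shifts and turns the commanded pose from where the row before left it, along the tool's axes as they then stand; what a row does not reach is not made up. A row lasts 1/8 s, in which the tool goes at most 62.5 mm and 10.7 degrees, less where a joint would pass 70% of its speed; a pose out of reach is approached as far as the arm can. A call with a gripper value outside its range is refused whole. "hand" is the opening, from 0 (shut) to 1 (fully open), set as the call begins (left out, the last holds). The fingers move at their own pace and stop on an object; "grip_force" is the grip in N (left out, the last holds). Time passes only in rows, so rows that do not move let the fingers close, or fill a call up. It gives the time, the measured TCP pose, the force and the opening at its end, in the units of the state.
- sense(): the state, without advancing time (a new reading comes with each control period).
- grab_frame(name): name is "scene" or "top" or "wrist"; returns a dict with "color" (480x640x3 uint8, blue, green, red), "depth" (480x640 float32, m along the optical axis (not along the pixel's ray), 0 where there is no reading), "fovy" (degrees; the focal length in pixels is half the picture's height over the tangent of half this angle, whatever the lens; pixels are square), "cx", "cy" (the principal point, pixels), "dist_coeffs" ([k1, k2, p1, p2, k3] as OpenCV has them; the pictures are not rectified), "rvec" (rotation vector, rad) and "tvec" (3), from world to camera coordinates, as OpenCV has them. Camera axes: x right, y down, z forward; pixel columns grow to the right and rows downward; lengths in m; the calibration is good to about 2 mm. A picture is of the moment at which its call begins.
- job_done(): hands the job in, once; it reports no verdict.
The state is a dict: "clock": time; "qpos": joint angles; "dq": joint speeds; "joint_torque": joint torques, N m; "eef_pos": TCP position; "eef_rot": TCP orientation; "ft_force": force on the tool from outside, world axes, zero at the start; "ft_torque": the same for the moment, N m; "finger_gap": finger opening in m.
Only numpy, scipy, OpenCV 4.12 (cv2) and the standard library are available. Lean on these libraries where they do the work, as an engineer would, in place of code of your own. Each camera call takes 0.05 s, during which the arm holds its last target.

## Task

The next tube needs the centring cone: take the cone-topped bit from the rack and stand it, stem down, in the mouth of the empty quick coupler. Then pull the coupler's winged sleeve back (down) until the bit drops home, and let the sleeve spring forward again to lock it. Leave the bit seated upright and everything released.

Things in the scene. Friction and masses are not known exactly. Their poses are not given: they have to be found in the camera images.
- plug_center (a point): Mid-axis of the upright cone-topped bit (112 mm long, 300 g), z up to the cone. Along z from here, mm: steel stem dia 25 from -56 (tapered nose) to +10; flange dia 36 to +14; grip band dia 30 to +36 (hold at +25); blunt cone to +56. Stands in one of 3 holes, 80 apart along a black rack lying about along world y; lift 60 to clear. The other bits have a flat round pad and a block on top.
- mouth (a point): Centre of the empty fixed coupler's flared mouth, 44 mm wide at its rim here, 78 mm above the table, over a 28 mm bore; z up, y along its wings. Dogs in the bore stop the bit, which stands there unheld, its centre 6 mm above here. With the sleeve back it drops 14 mm by its weight to the seat (centre 8 mm below here). The coupler with a vee saddle in it is in use.
- sleeve (a joint): Travel in m of the empty coupler's sleeve: 0 forward (up, at rest), 0.016 fully back (down, end stop). It slides straight down the tube; a spring returns it when let go (about 7 N at first, 15 N at the stop). From about 0.011 on the dogs are clear of the bore; when it returns they close over the seated bit's collar.
- sleeve_grip (a point): Middle of an upright steel post, dia 14 mm, at the end of one sleeve wing, 65 mm from the coupler's axis along its +y; moves with the sleeve. Post top 14 mm above here; the wing's upper side (13 mm wide) 16 mm below. A like post stands at 65 mm on the opposite side. Pinch either from above across the wing, or push it down.

How it is judged (in metres and radians):
On the way, in this order (a step that is already met when the one before it is completed fails the run):
1. the cone-topped bit stands stem down in the mouth of the empty coupler (horizontal distance between plug_center and mouth below 0.012 m and z of plug_center in the frame of mouth below 0.012 m and angle between plug_center's own z axis and vertical below 0.2 rad), for 0.1 s.
2. the sleeve is pulled back with the bit in the mouth (value of joint sleeve above 0.01 m and horizontal distance between plug_center and mouth below 0.012 m), for 0.1 s.
At the end, for the whole second after the job is handed in: The cone-topped bit sits home in the empty coupler: its centre at least 4 mm below the mouth's rim, within 10 mm of the coupler's axis and within 10 degrees of upright; the sleeve is forward again, within 3 mm of its rest position (horizontal distance between plug_center and mouth below 0.01 m and z of plug_center in the frame of mouth below -0.004 m and angle between plug_center's own z axis and vertical below 0.17 rad and value of joint sleeve below 0.003 m); the robot touches nothing.
It also fails if it takes over 45 s, if anything falls off the work surface, if the arm or the gripper's body presses on something with over 40 N, if the wrist force passes 120 N, or if a joint passes its speed limit or range.

## Working session

There is one attempt and no reset: what is moved stays moved. The work goes in short steps, Python scripts to look and compute and a tool call to move; the robot and the scene stay as the last step left them, time stands still between calls to the robot, and variables do not carry over. Pictures are saved under pics/ and viewed, and the job is handed in when it is done.

Besides the shell and the picture viewer there is one more tool, called after "Call:" as a command line: name --argument value ..., lists and objects as JSON in quotes. arm_command: Moves the arm, as the interface text tells. Its arguments: {"type":"object","properties":{"deltas":{"type":"array"},"hand":{"type":"number"},"grip_force":{"type":"number"}},"required":["deltas"]}

```bash
mkdir -p pics; cat > h.py <<'E'
import numpy as np, cv2, pickle
from cell import *
def grab(n,tag):
    f=grab_frame(n); cv2.imwrite(f'pics/{tag}.png',f['color']); pickle.dump(f,open(f'pics/{tag}.pkl','wb')); return f
def load(tag): return pickle.load(open(f'pics/{tag}.pkl','rb'))
def K(f):
    F=240/np.tan(np.radians(f['fovy'])/2); return np.array([[F,0,f['cx']],[0,F,f['cy']],[0,0,1.]])
def rays(f,uv):
    uv=np.array(uv,float).reshape(-1,1,2)
    n=cv2.undistortPoints(uv,K(f),np.array(f['dist_coeffs'],float)).reshape(-1,2)
    R=cv2.Rodrigues(np.array(f['rvec'],float))[0]; t=np.array(f['tvec'],float).reshape(3)
    d=np.c_[n,np.ones(len(n))]@R; return -R.T@t,d
def onplane(f,uv,z):
    c,d=rays(f,uv); return c+d*((z-c[2])/d[:,2])[:,None]
def bydepth(f,uv):
    c,d=rays(f,uv); uv=np.round(np.array(uv).reshape(-1,2)).astype(int)
    return c+d*f['depth'][uv[:,1],uv[:,0]][:,None]
def proj(f,P):
    return cv2.projectPoints(np.array(P,float).reshape(-1,1,3),np.array(f['rvec'],float),np.array(f['tvec'],float),K(f),np.array(f['dist_coeffs'],float))[0].reshape(-1,2)
E
python3 - <<'E'
from h import *
for n in ['scene','top','wrist']:
    f=grab(n,n+'0'); print(n,f['fovy'],f['dist_coeffs'],rays(f,[[320,240]]))
s=sense(); print({k:np.round(v,3) for k,v in s.items()})
E
```

```text
scene 50.49017907312487 [-0.10139777  0.          0.          0.          0.        ] (array([0.81623292, 0.50995852, 0.61768891]), array([[-0.35535104, -0.6328859 , -0.68808786]]))
top 53.79884804500749 [-0.06291172  0.          0.          0.          0.        ] (array([0.41630587, 0.06046652, 0.72969124]), array([[ 0.24812577, -0.03791647, -0.96815509]]))
wrist 67.58906630799888 [0.00353764 0.         0.         0.         0.        ] (array([0.14966866, 0.61006401, 0.38410216]), array([[ 0.25109754, -0.09877991, -0.96291833]]))
{'clock': np.float64(0.15), 'qpos': array([-73.407,  23.589,  -0.729,  91.492,   0.323,  64.989,  -4.71 ]), 'dq': array([-0.056, -0.146, -0.02 , -0.06 ,  0.02 , -0.066,  0.075]), 'joint_torque': array([ 2.0000e-03, -5.8833e+01,  6.4300e-01, -2.9130e+01, -5.4000e-02,
        1.6000e-02,  0.0000e+00]), 'eef_pos': array([0.219, 0.585, 0.222]), 'eef_rot': array([-1.79933e+02,  7.00000e-03,  1.59502e+02]), 'ft_force': array([ 0.25 , -0.545,  0.24 ]), 'ft_torque': array([ 0.028,  0.004, -0.032]), 'finger_gap': np.float64(0.088)}
```

View pics/scene0.png

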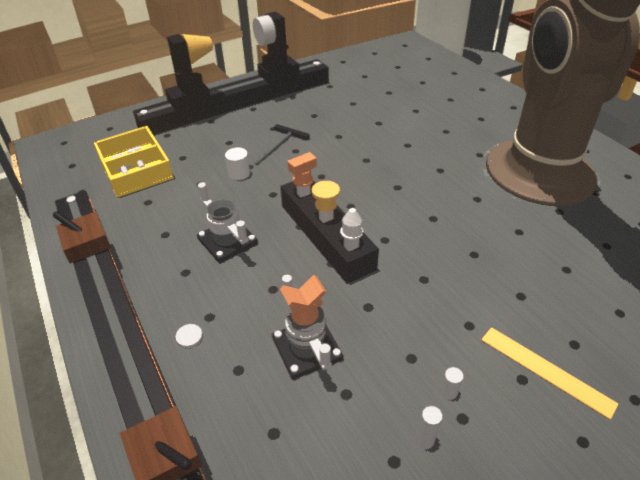

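View pics/top0.png

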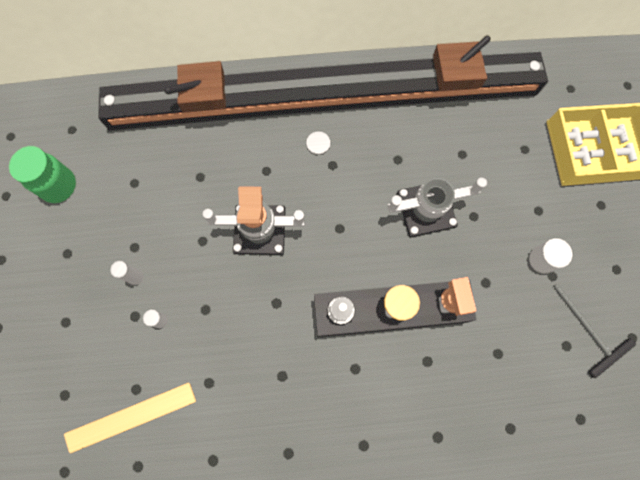

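View pics/wrist0.png

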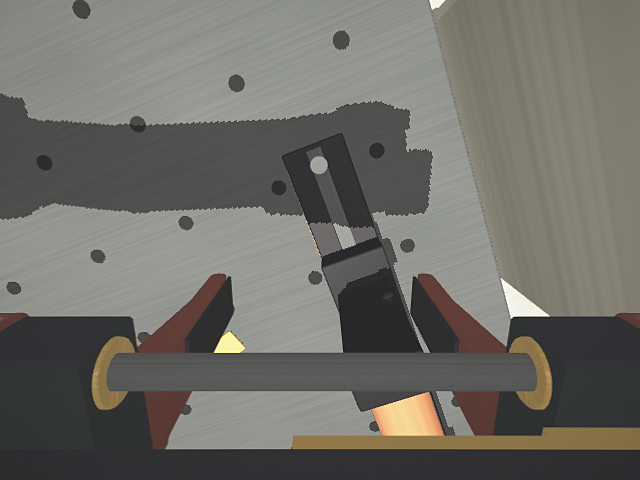

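The top view shows the cone bit at about (341,310). The empty coupler's mouth is at (435,198), with posts at (397,204) and (481,185). The saddle coupler at (256,222) is in use. In the scene view the cone is at (351,215) and the empty coupler at (221,213). Next I measure these positions.

```bash
python3 - <<'E'
from h import *
f=load('top0'); c=f['color']
z=cv2.resize(c[160:345,300:500],None,fx=4,fy=4,interpolation=cv2.INTER_CUBIC); cv2.imwrite('pics/topz.png',z[:600*1][:, :800])
cv2.imwrite('pics/topzb.png',cv2.resize(c[280:340,305:385],None,fx=8,fy=8))
g=load('scene0')['color']
cv2.imwrite('pics/scz.png',cv2.resize(g[150:280,180:390],None,fx=3.8,fy=3.8,interpolation=cv2.INTER_CUBIC))
for n,uv,zz in [('conetip',(342,307),.15),('mouth',(435,196),.078),('p1',(397,204),.08),('p2',(481,185),.08)]:
    print(n,onplane(f,[uv],zz),bydepth(f,[uv]))
E
```

```text
conetip [[0.47797209 0.01917401 0.15      ]] [[0.48142237 0.01686366 0.11756579]]
mouth [[ 0.63380928 -0.13929397  0.078     ]] [[ 0.64896701 -0.1532152   0.0325839 ]]
p1 [[ 0.6260118  -0.08140901  0.08      ]] [[ 0.62319641 -0.07950426  0.08872239]]
p2 [[ 0.64403795 -0.20980603  0.08      ]] [[ 0.64152253 -0.20682072  0.0871762 ]]
```

View pics/topz.png

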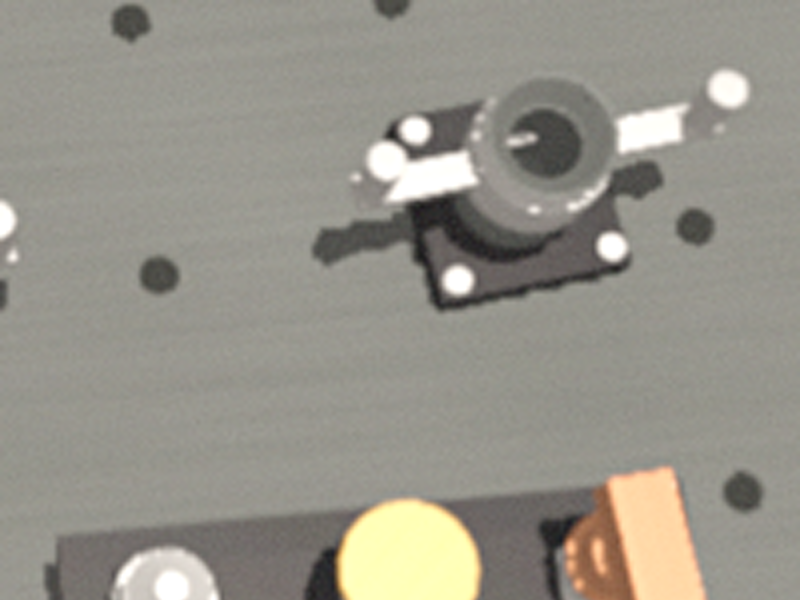

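View pics/scz.png

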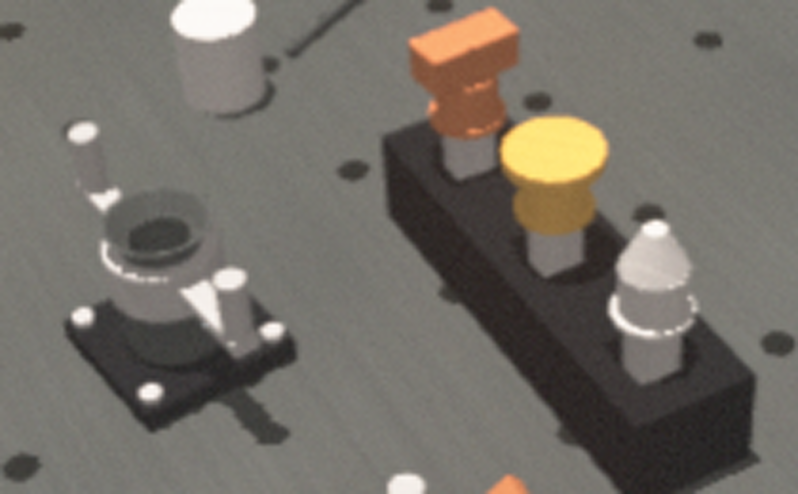

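```bash
cat >> h.py <<'E'
def tri(f,u,g,v):
    a,d=rays(f,[u]); b,e=rays(g,[v]); d=d[0]/np.linalg.norm(d[0]); e=e[0]/np.linalg.norm(e[0])
    s=np.linalg.lstsq(np.c_[d,-e],b-a,rcond=None)[0]; p,q=a+s[0]*d,b+s[1]*e
    return (p+q)/2,np.linalg.norm(p-q)*1000
E
python3 - <<'E'
from h import *
t=load('top0'); s=load('scene0')
def blob(f,x,y,r,th=None):
    c=f['color']; g=cv2.cvtColor(c,cv2.COLOR_BGR2GRAY)[y-r:y+r+1,x-r:x+r+1].astype(float)
    m=(g>(th or 225)).astype(np.uint8); n,l,st,ce=cv2.connectedComponentsWithStats(m)
    return [(np.round(ce[i]+[x-r,y-r],2).tolist(),int(st[i,4])) for i in range(1,n) if st[i,4]>5]
for n,a,b in [('tip',(343,306),(352,210)),('p+',(396,200),(241,223)),('p-',(482,182),(202,185))]:
    print(n,blob(t,*a,7),blob(s,*b,7))
for n,a,b in [('tip',(342.8,306.5),(352.4,210)),('p+',(396.5,200),(240.8,223.2)),('p-',(482,182.25),(201.6,184.7)),('mouth',(436.5,196.2),(221.3,207.9))]:
    print(n,tri(t,a,s,b))
E
```

```text
tip [([342.68, 306.32], 66)] [([351.82, 209.88], 17)]
p+ [([397.91, 201.27], 93)] [([239.89, 222.96], 28), ([234.45, 227.73], 11)]
p- [([481.58, 181.68], 53)] [([201.31, 184.38], 16)]
tip (array([0.48162457, 0.01608964, 0.11556465]), np.float64(1.449454685935806))
p+ (array([ 0.62942612, -0.07964925,  0.08560121]), np.float64(2.010956915509333))
p- (array([ 0.6461259 , -0.20981867,  0.08472244]), np.float64(0.8461342058023411))
mouth (array([ 0.63602053, -0.14378855,  0.07350267]), np.float64(2.806172627207062))
```

```bash
cat >> h.py <<'E'
from scipy.spatial.transform import Rotation as Ro
def plan(p1,rpy1,n,p0=None,rpy0=None):
    s=sense(); p0=np.array(s['eef_pos'] if p0 is None else p0,float); r0=Ro.from_euler('xyz',s['eef_rot'] if rpy0 is None else rpy0,degrees=True)
    r1=Ro.from_euler('xyz',rpy1,degrees=True); rv=(r0.inv()*r1).as_rotvec()
    step=(np.array(p1)-p0)/n*100; r=r0; 
    for i in range(n):
        d=r.inv().apply(step); print(np.round(d,2),np.round(np.degrees(rv)/n,2)); r=r*Ro.from_rotvec(rv/n)
E
python3 - <<'E'
from h import *
plan([.4816,.0161,.18],[180,0,97.3],16)
E
```

```text
[-2.78 -2.76  0.27] [-0.    0.    3.89]
[-2.96 -2.56  0.27] [-0.    0.    3.89]
[-3.13 -2.35  0.27] [-0.    0.    3.89]
[-3.28 -2.14  0.27] [-0.    0.    3.89]
[-3.42 -1.91  0.26] [-0.    0.    3.89]
[-3.54 -1.67  0.26] [-0.    0.    3.89]
[-3.65 -1.43  0.26] [-0.    0.    3.89]
[-3.74 -1.18  0.26] [-0.    0.    3.89]
[-3.81 -0.92  0.26] [-0.    0.    3.89]
[-3.86 -0.66  0.26] [-0.    0.    3.89]
[-3.9  -0.4   0.26] [-0.    0.    3.89]
[-3.91 -0.13  0.26] [-0.    0.    3.89]
[-3.91  0.13  0.26] [-0.    0.    3.89]
[-3.9   0.4   0.26] [-0.    0.    3.89]
[-3.86  0.66  0.26] [-0.    0.    3.89]
[-3.81  0.92  0.26] [-0.    0.    3.89]
```

Call:
arm_command --deltas '[{"dx": -2.8, "dy": -2.8, "dz": 0.27, "ax": 0, "ay": 0, "az": 3.9}, {"dx": -2.95, "dy": -2.55, "dz": 0.27, "ax": 0, "ay": 0, "az": 3.9}, {"dx": -3.1, "dy": -2.35, "dz": 0.27, "ax": 0, "ay": 0, "az": 3.9}, {"dx": -3.3, "dy": -2.15, "dz": 0.27, "ax": 0, "ay": 0, "az": 3.9}, {"dx": -3.4, "dy": -1.9, "dz": 0.27, "ax": 0, "ay": 0, "az": 3.9}, {"dx": -3.55, "dy": -1.65, "dz": 0.26, "ax": 0, "ay": 0, "az": 3.9}, {"dx": -3.65, "dy": -1.45, "dz": 0.26, "ax": 0, "ay": 0, "az": 3.9}, {"dx": -3.75, "dy": -1.2, "dz": 0.26, "ax": 0, "ay": 0, "az": 3.9}]' --hand 1

```text
clock: 1.15
eef_pos: [0.35, 0.2991, 0.2012]
eef_rot: [-180.0, -0.0, 128.2]
ft_force: [-0.8, -0.0, 0.4]
finger_gap: 0.0876
```

Call:
arm_command --deltas '[{"dx": -3.8, "dy": -0.9, "dz": 0.26, "ax": 0, "ay": 0, "az": 3.9}, {"dx": -3.85, "dy": -0.65, "dz": 0.26, "ax": 0, "ay": 0, "az": 3.9}, {"dx": -3.9, "dy": -0.4, "dz": 0.26, "ax": 0, "ay": 0, "az": 3.9}, {"dx": -3.9, "dy": -0.15, "dz": 0.26, "ax": 0, "ay": 0, "az": 3.9}, {"dx": -3.9, "dy": 0.15, "dz": 0.26, "ax": 0, "ay": 0, "az": 3.9}, {"dx": -3.9, "dy": 0.4, "dz": 0.26, "ax": 0, "ay": 0, "az": 3.9}, {"dx": -3.85, "dy": 0.65, "dz": 0.26, "ax": 0, "ay": 0, "az": 3.9}, {"dx": -3.8, "dy": 0.9, "dz": 0.26, "ax": 0, "ay": 0, "az": 3.9}]'

```text
clock: 2.15
eef_pos: [0.4804, 0.0151, 0.1805]
eef_rot: [180.0, -0.0, 97.0]
ft_force: [0.3, 0.1, 0.2]
finger_gap: 0.088
```

```bash
python3 - <<'E'
from h import *
f=grab('wrist','w1'); s=sense(); print(s['eef_pos'],s['eef_rot'],s['qpos'],s['clock'])
print(proj(f,[.4816,.0161,.1156]))
E
```

```text
[0.48195189 0.01011167 0.18056969] [1.79919283e+02 1.41195754e-01 9.65371983e+01] [-31.89634162  12.68399612  29.11762673 115.26529079  -7.4433115
  53.75356652   7.56843466] 2.2
[[324.12455989 251.89636116]]
```

View pics/w1.png

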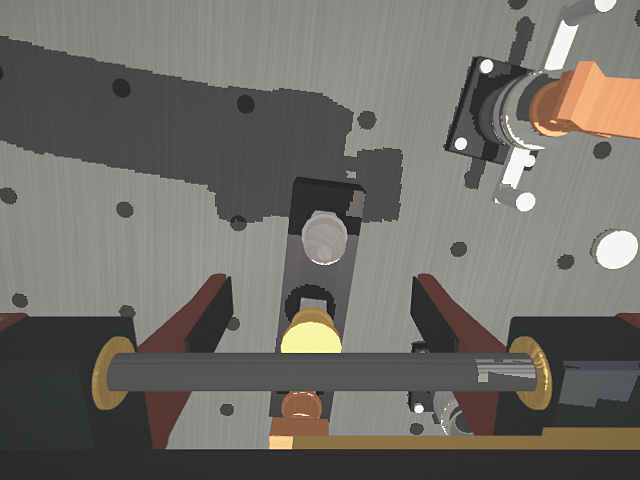

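The wrist view shows the cone's tip at about (324,253), against a predicted (324,252), so the triangulation holds. Next I descend.

```bash
python3 - <<'E'
from h import *
s=sense(); print(s['eef_pos'],s['eef_rot'],s['dq'])
plan([.4816,.0161,.066],[180,0,97.3],7)
E
```

```text
[0.48195189 0.01011167 0.18056969] [1.79919283e+02 1.41195754e-01 9.65371983e+01] [-1.91365935 -1.6840493  -1.72547652  1.63661016  1.97361168  0.32735186
 -3.03336473]
[0.09 0.   1.64] [ 0.01  0.02 -0.11]
[0.09 0.   1.64] [ 0.01  0.02 -0.11]
[0.09 0.   1.64] [ 0.01  0.02 -0.11]
[0.09 0.   1.64] [ 0.01  0.02 -0.11]
[0.09 0.   1.64] [ 0.01  0.02 -0.11]
[0.09 0.   1.64] [ 0.01  0.02 -0.11]
[0.09 0.01 1.64] [ 0.01  0.02 -0.11]
```

Call:
arm_command --deltas '[{"dz": 1.2}, {"dz": 1.2}, {"dz": 1.2}, {"dz": 1.0}, {"dz": 0.4}, {"dz": 0}, {"dz": 0}, {"dz": 0}]'

```text
schema error: expected keys dx, dy, dz, ax, ay, az
```

```bash
python3 - <<'E'
from h import *
s=sense(); print(s['eef_pos'],s['eef_rot'],s['dq'])
plan([.4816,.0161,.066],[180,0,97.3],1)
E
```

```text
[0.48195189 0.01011167 0.18056969] [1.79919283e+02 1.41195754e-01 9.65371983e+01] [-1.91365935 -1.6840493  -1.72547652  1.63661016  1.97361168  0.32735186
 -3.03336473]
[ 0.63  0.02 11.46] [ 0.08  0.14 -0.76]
```

Call:
arm_command --deltas '[{"dx": 0, "dy": 0, "dz": 1.2, "ax": 0, "ay": 0, "az": 0}, {"dx": 0, "dy": 0, "dz": 1.2, "ax": 0, "ay": 0, "az": 0}, {"dx": 0, "dy": 0, "dz": 1.2, "ax": 0, "ay": 0, "az": 0}, {"dx": 0, "dy": 0, "dz": 1.0, "ax": 0, "ay": 0, "az": 0}, {"dx": 0, "dy": 0, "dz": 0.4, "ax": 0, "ay": 0, "az": 0}, {"dx": 0, "dy": 0, "dz": 0, "ax": 0, "ay": 0, "az": 0}, {"dx": 0, "dy": 0, "dz": 0, "ax": 0, "ay": 0, "az": 0}, {"dx": 0, "dy": 0, "dz": 0, "ax": 0, "ay": 0, "az": 0}]'

```text
clock: 3.2
eef_pos: [0.4803, 0.0162, 0.1309]
eef_rot: [180.0, -0.0, 97.1]
ft_force: [0.5, 0.2, 0.4]
finger_gap: 0.0879
```

```bash
python3 - <<'E'
from h import *
s=sense(); print(s['eef_pos'],s['eef_rot'],s['dq'])
plan([.4816,.0161,.066],[180,0,97.3],1)
E
```

```text
[0.48032783 0.01623398 0.13086785] [ 1.79960525e+02 -8.99048821e-03  9.70995653e+01] [ 0.13721489  0.00123361 -0.07555864  0.05287172 -0.00708963  0.01267501
  0.0423921 ]
[-0.03  0.12  6.49] [ 0.04 -0.01 -0.2 ]
```

Call:
arm_command --deltas '[{"dx": 0, "dy": 0.12, "dz": 1.2, "ax": 0, "ay": 0, "az": 0}, {"dx": 0, "dy": 0, "dz": 1.4, "ax": 0, "ay": 0, "az": 0}, {"dx": 0, "dy": 0, "dz": 1.4, "ax": 0, "ay": 0, "az": 0}, {"dx": 0, "dy": 0, "dz": 1.2, "ax": 0, "ay": 0, "az": 0}, {"dx": 0, "dy": 0, "dz": 0.8, "ax": 0, "ay": 0, "az": 0}, {"dx": 0, "dy": 0, "dz": 0.4, "ax": 0, "ay": 0, "az": 0}, {"dx": 0, "dy": 0, "dz": 0, "ax": 0, "ay": 0, "az": 0}, {"dx": 0, "dy": 0, "dz": 0, "ax": 0, "ay": 0, "az": 0}]'

```text
clock: 4.2
eef_pos: [0.4815, 0.0164, 0.0669]
eef_rot: [180.0, -0.0, 97.1]
ft_force: [0.4, -0.5, 0.4]
finger_gap: 0.088
```

Call:
arm_command --deltas '[{"dx": 0, "dy": 0, "dz": 0, "ax": 0, "ay": 0, "az": 0}, {"dx": 0, "dy": 0, "dz": 0, "ax": 0, "ay": 0, "az": 0}, {"dx": 0, "dy": 0, "dz": 0, "ax": 0, "ay": 0, "az": 0}, {"dx": 0, "dy": 0, "dz": 0, "ax": 0, "ay": 0, "az": 0}, {"dx": 0, "dy": 0, "dz": 0, "ax": 0, "ay": 0, "az": 0}, {"dx": 0, "dy": 0, "dz": 0, "ax": 0, "ay": 0, "az": 0}, {"dx": 0, "dy": 0, "dz": 0, "ax": 0, "ay": 0, "az": 0}, {"dx": 0, "dy": 0, "dz": 0, "ax": 0, "ay": 0, "az": 0}]' --hand 0 --grip_force 25

```text
clock: 5.2
eef_pos: [0.4813, 0.0164, 0.0665]
eef_rot: [-180.0, -0.0, 97.1]
ft_force: [0.3, -0.1, -0.9]
finger_gap: 0.0346
```

```bash
python3 - <<'E'
from h import *
for n in ['scene','top']: grab(n,n+'2')
f=load('scene2')['color']; t=load('top2')['color']
a=cv2.resize(f[130:290,230:430],(500,400)); b=cv2.resize(t[240:360,260:410],(500,400)); cv2.imwrite('pics/g2.png',cv2.resize(np.hstack([a,b]),(800,320)))
s=sense(); print(s['eef_pos'],s['eef_rot'],s['finger_gap'],s['ft_force'])
E
```

```text
[0.48126458 0.01635764 0.06653156] [-1.79999501e+02 -9.62954471e-04  9.71018569e+01] 0.034814773784102984 [-0.22609084  0.53541717  0.3804309 ]
```

View pics/g2.png

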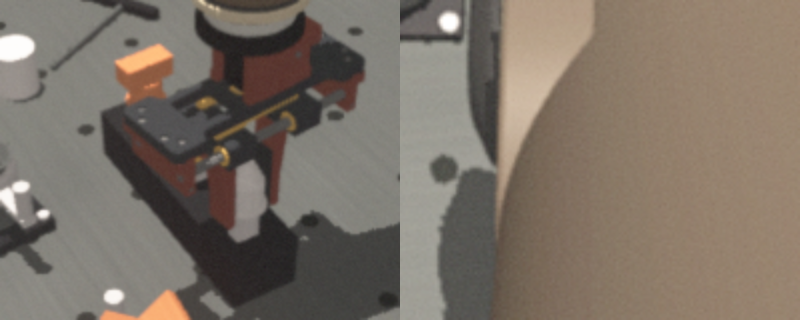

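The gap stopped at 34.7 mm, not the band's 30 mm, so the fingertips are clamping the flange. I'll reopen a little, rise 8 mm and grip again.

Call:
arm_command --deltas '[{"dx": 0, "dy": 0, "dz": 0, "ax": 0, "ay": 0, "az": 0}, {"dx": 0, "dy": 0, "dz": 0, "ax": 0, "ay": 0, "az": 0}, {"dx": 0, "dy": 0, "dz": 0, "ax": 0, "ay": 0, "az": 0}, {"dx": 0, "dy": 0, "dz": -0.4, "ax": 0, "ay": 0, "az": 0}, {"dx": 0, "dy": 0, "dz": -0.4, "ax": 0, "ay": 0, "az": 0}, {"dx": 0, "dy": 0, "dz": 0, "ax": 0, "ay": 0, "az": 0}, {"dx": 0, "dy": 0, "dz": 0, "ax": 0, "ay": 0, "az": 0}, {"dx": 0, "dy": 0, "dz": 0, "ax": 0, "ay": 0, "az": 0}]' --hand 0.65

```text
clock: 6.3
eef_pos: [0.4812, 0.0164, 0.0745]
eef_rot: [-180.0, -0.0, 97.1]
ft_force: [-0.6, -0.4, 0.5]
finger_gap: 0.0571
```

Call:
arm_command --deltas '[{"dx": 0, "dy": 0, "dz": 0, "ax": 0, "ay": 0, "az": 0}, {"dx": 0, "dy": 0, "dz": 0, "ax": 0, "ay": 0, "az": 0}, {"dx": 0, "dy": 0, "dz": 0, "ax": 0, "ay": 0, "az": 0}, {"dx": 0, "dy": 0, "dz": 0, "ax": 0, "ay": 0, "az": 0}, {"dx": 0, "dy": 0, "dz": 0, "ax": 0, "ay": 0, "az": 0}, {"dx": 0, "dy": 0, "dz": 0, "ax": 0, "ay": 0, "az": 0}, {"dx": 0, "dy": 0, "dz": 0, "ax": 0, "ay": 0, "az": 0}, {"dx": 0, "dy": 0, "dz": 0, "ax": 0, "ay": 0, "az": 0}]' --hand 0 --grip_force 30

```text
clock: 7.3
eef_pos: [0.4813, 0.0164, 0.0745]
eef_rot: [-180.0, -0.0, 97.1]
ft_force: [0.8, 0.3, 0.4]
finger_gap: 0.0335
```

```bash
python3 - <<'E'
from h import *
for n in ['scene','wrist']: grab(n,n+'3')
f=load('scene3')['color']; t=load('wrist3')['color']
a=cv2.resize(f[160:280,290:390],(480,576),interpolation=cv2.INTER_CUBIC); b=cv2.resize(t[150:430,180:460],(576,576)); cv2.imwrite('pics/g3.png',cv2.resize(np.hstack([a,b]),(790,430)))
s=sense(); print(s['eef_pos'],s['eef_rot'],s['finger_gap'],s['ft_force'])
E
```

```text
[0.48127966 0.01637971 0.07452641] [ 1.79997865e+02 -5.71374022e-04  9.71049511e+01] 0.033665756374519615 [ 0.66676987 -0.33189502 -0.58884342]
```

View pics/g3.png

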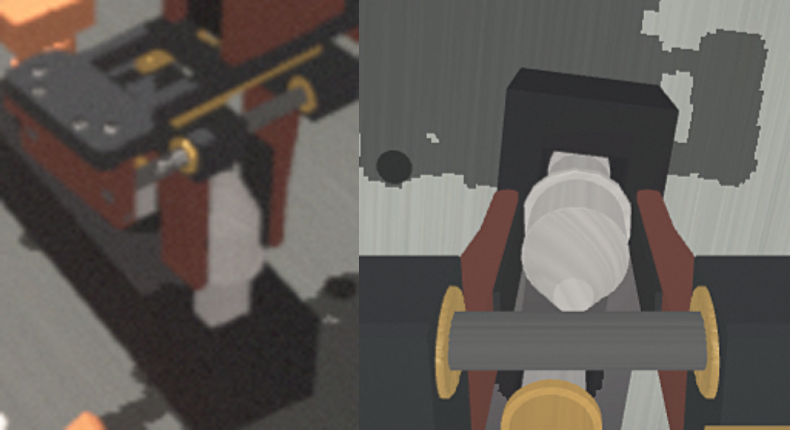

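Call:
arm_command --deltas '[{"dx": 0, "dy": 0, "dz": -0.4, "ax": 0, "ay": 0, "az": 0}, {"dx": 0, "dy": 0, "dz": -1, "ax": 0, "ay": 0, "az": 0}, {"dx": 0, "dy": 0, "dz": -1.5, "ax": 0, "ay": 0, "az": 0}, {"dx": 0, "dy": 0, "dz": -1.5, "ax": 0, "ay": 0, "az": 0}, {"dx": 0, "dy": 0, "dz": -1.5, "ax": 0, "ay": 0, "az": 0}, {"dx": 0, "dy": 0, "dz": -1.2, "ax": 0, "ay": 0, "az": 0}, {"dx": 0, "dy": 0, "dz": -0.5, "ax": 0, "ay": 0, "az": 0}, {"dx": 0, "dy": 0, "dz": 0, "ax": 0, "ay": 0, "az": 0}]' --grip_force 40

```text
clock: 8.4
eef_pos: [0.4814, 0.0165, 0.1508]
eef_rot: [180.0, -0.0, 97.1]
ft_force: [-0.3, 0.2, -3.3]
finger_gap: 0.0292
```

```bash
python3 - <<'E'
from h import *
for n in ['scene','wrist']: grab(n,n+'4')
f=load('scene4')['color']; t=load('wrist4')['color']
a=cv2.resize(f[130:250,290:390],(480,576),interpolation=cv2.INTER_CUBIC); b=cv2.resize(t[150:430,180:460],(576,576)); cv2.imwrite('pics/g4.png',cv2.resize(np.hstack([a,b]),(790,430)))
s=sense(); print(s['eef_pos'],s['eef_rot'],s['finger_gap'],s['ft_force'])
E
```

```text
[0.48097554 0.01636581 0.15017329] [-1.79960772e+02  1.87335244e-03  9.71031004e+01] 0.029468150297403527 [ 0.06321935 -0.12940748 -2.97102461]
```

View pics/g4.png

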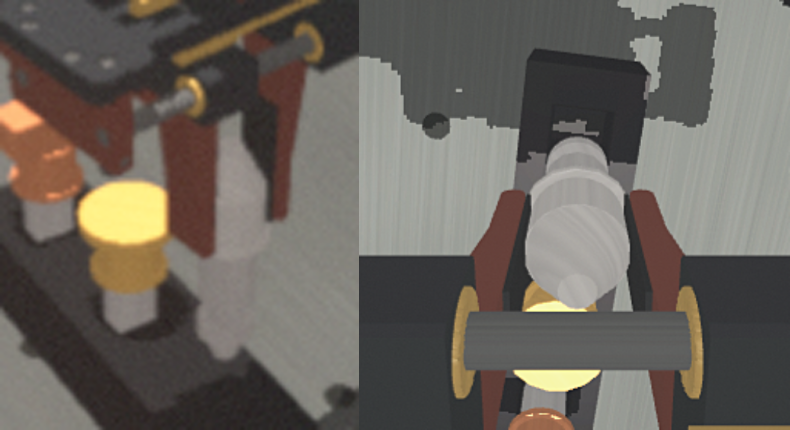

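The gap now reads 29.4 mm, so the band is held and the earlier readings came from slow closing. The force reads -3 N, which is the bit's weight, and the bit is clear of the rack. Next I check where it sits in the hand.

```bash
python3 - <<'E'
from h import *
w=load('wrist4'); s=load('scene4')
P=np.array([.4812,.0164])
u=(321.6,339); print('depth tip',bydepth(w,[u]))
c,d=rays(w,[u]); d=d[0]; 
k=((P-c[:2])@d[:2])/(d[:2]@d[:2]); print('tip near axis',c+k*d)
# scene: stem bottom ctr, near axis
for v in [(352.7,228)]:
    c,d=rays(s,[v]); d=d[0]; k=((P-c[:2])@d[:2])/(d[:2]@d[:2]); print('bottom',c+k*d)
for dz in [-.056,.010,.014,.036,.056]:
    print(dz,proj(w,[*P,.136+dz]),proj(s,[*P,.136+dz]))
c=cv2.resize(w['color'][190:350,260:390],None,fx=3.6,fy=3.6,interpolation=cv2.INTER_CUBIC); cv2.imwrite('pics/w4z.png',c)
c=cv2.resize(s['color'][150:240,310:400],None,fx=6,fy=6,interpolation=cv2.INTER_CUBIC); cv2.imwrite('pics/s4z.png',c)
E
```

```text
depth tip [[0.48077514 0.0162295  0.19176569]]
tip near axis [0.48076067 0.01634494 0.19195882]
bottom [0.47991787 0.0172752  0.07844328]
-0.056 [[322.3055185  250.69693442]] [[351.73762945 227.23519846]]
0.01 [[322.51203608 289.93659675]] [[352.76228611 194.22730771]]
0.014 [[322.52935061 293.22587058]] [[352.82738689 192.1003855 ]]
0.036 [[322.64000301 314.24453104]] [[353.19181447 180.1252939 ]]
0.056 [[322.77066538 339.05927472]] [[353.53263808 168.81738078]]
```

View pics/w4z.png

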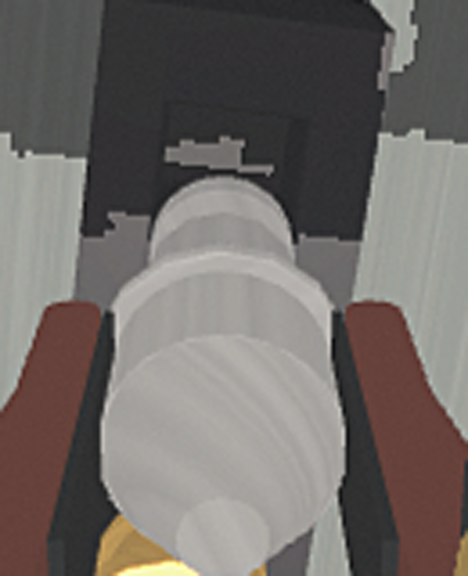

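View pics/s4z.png

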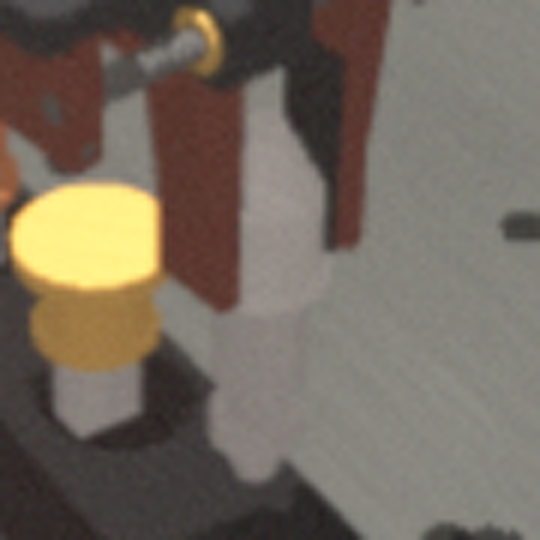

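The bit is upright and on the TCP axis, and its centre is 14.4 mm below the TCP. I now raise it and carry it over the mouth.

Call:
arm_command --deltas '[{"dx": 0, "dy": 0, "dz": -1.5, "ax": 0, "ay": 0, "az": 0}, {"dx": 0, "dy": 0.4, "dz": -2, "ax": 0, "ay": 0, "az": 0}, {"dx": 0, "dy": 1.5, "dz": -1.5, "ax": 0, "ay": 0, "az": 0}, {"dx": -1.0, "dy": 2.3, "dz": 0, "ax": 0, "ay": 0, "az": 0}, {"dx": -2, "dy": 2.3, "dz": 0, "ax": 0, "ay": 0, "az": 0}, {"dx": -2.5, "dy": 2, "dz": 0, "ax": 0, "ay": 0, "az": 0}, {"dx": -2.5, "dy": 2, "dz": 0, "ax": 0, "ay": 0, "az": 0}, {"dx": -2.5, "dy": 1.5, "dz": 0, "ax": 0, "ay": 0, "az": 0}]'

```text
clock: 9.5
eef_pos: [0.6142, -0.0736, 0.201]
eef_rot: [-180.0, 0.0, 97.1]
ft_force: [-0.2, 0.0, -2.9]
finger_gap: 0.0293
```

Call:
arm_command --deltas '[{"dx": -2.5, "dy": 1, "dz": 0, "ax": 0, "ay": 0, "az": 0}, {"dx": -2.3, "dy": 0.5, "dz": 0, "ax": 0, "ay": 0, "az": 0}, {"dx": -1.7, "dy": 0, "dz": 0.5, "ax": 0, "ay": 0, "az": 0}, {"dx": -0.9, "dy": 0, "dz": 1, "ax": 0, "ay": 0, "az": 0}, {"dx": 0, "dy": 0, "dz": 0.7, "ax": 0, "ay": 0, "az": 0}, {"dx": 0, "dy": 0, "dz": 0.2, "ax": 0, "ay": 0, "az": 0}, {"dx": 0, "dy": 0, "dz": 0, "ax": 0, "ay": 0, "az": 0}, {"dx": 0, "dy": 0, "dz": 0, "ax": 0, "ay": 0, "az": 0}]'

```text
clock: 10.5
eef_pos: [0.6376, -0.144, 0.1769]
eef_rot: [180.0, -0.0, 97.1]
ft_force: [0.2, 0.5, -3.1]
finger_gap: 0.0292
```

```bash
python3 - <<'E'
from h import *
for n in ['scene','wrist','top']: grab(n,n+'5')
s=sense(); print(s['eef_pos'],s['eef_rot'],s['finger_gap'],s['ft_force'])
f=load('scene5')['color']; t=load('wrist5')['color']
a=cv2.resize(f[120:270,160:285],(480,576),interpolation=cv2.INTER_CUBIC); b=cv2.resize(t[100:430,180:510],(576,576)); cv2.imwrite('pics/g5.png',cv2.resize(np.hstack([a,b]),(790,430)))
E
```

```text
[ 0.63752043 -0.14440185  0.17682192] [1.79973429e+02 2.19630312e-03 9.71195028e+01] 0.029157215221236293 [-0.1055213   0.06511279 -2.36417194]
```

View pics/g5.png

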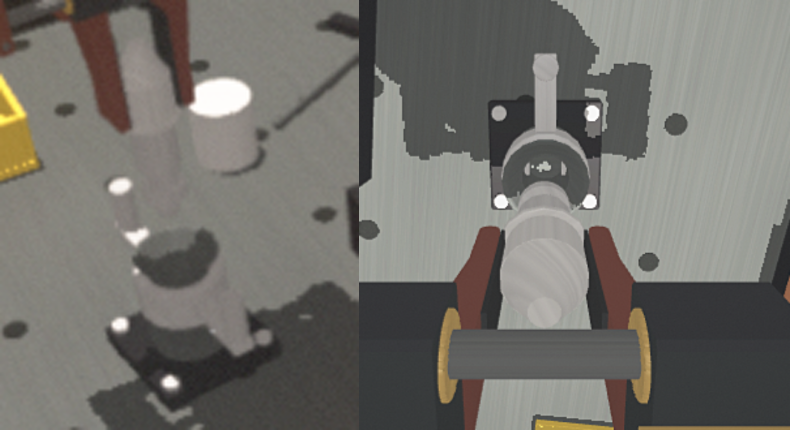

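View pics/wrist5.png

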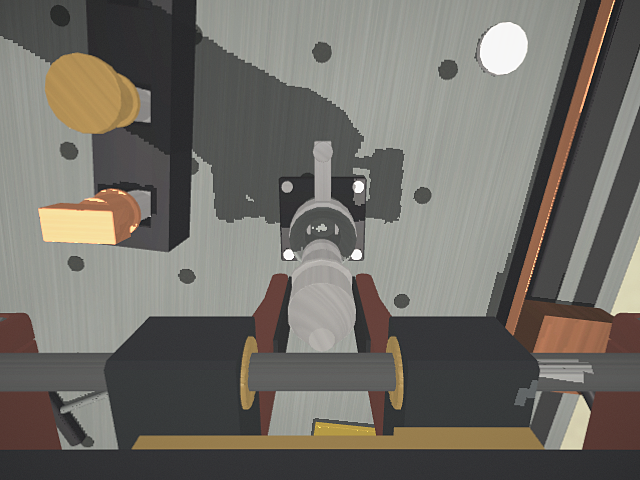

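The wrist view shows the wing along the image column, the post at (322,146), the rim around (322,225) and the stem at x=322, so the jaw direction is aligned. I check the other direction now.

```bash
python3 - <<'E'
from h import *
w=load('wrist5')
a=np.linspace(0,2*np.pi,48,endpoint=False); C=np.array([.6375,-.1444,.078])
im=w['color'].copy()
pts=proj(w,C+np.c_[.022*np.cos(a),.022*np.sin(a),0*a])
im=cv2.resize(im,None,fx=4,fy=4,interpolation=cv2.INTER_CUBIC)
for p in pts: cv2.circle(im,tuple(np.round((p+.5)*4).astype(int).tolist()),2,(0,0,255),-1)
yd=np.array([np.cos(np.radians(97.3)),np.sin(np.radians(97.3)),0])
for z in [.085]:
  p=proj(w,C*[1,1,0]+.065*yd+[0,0,z])[0]; print(p); cv2.circle(im,tuple(np.round((p+.5)*4).astype(int).tolist()),3,(0,255,0),-1)
cv2.imwrite('pics/w5o.png',im[520:1120,1040:1600])
E
```

```text
[321.71727027 151.44786897]
```

View pics/w5o.png

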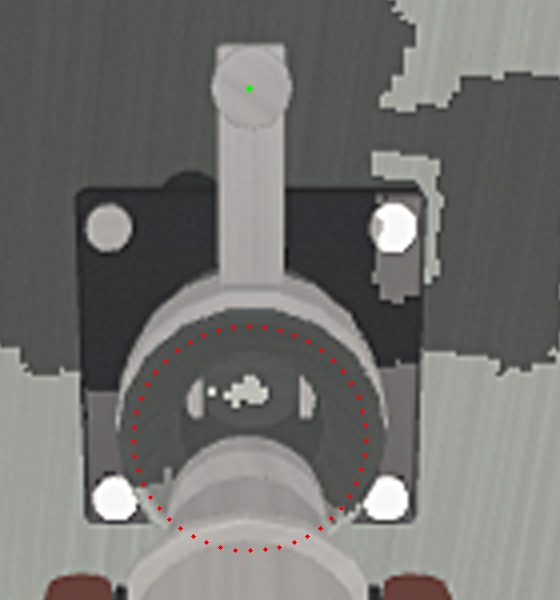

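The predicted rim circle and post centre match the picture to about 1 mm. I lower the bit into the mouth.

Call:
arm_command --deltas '[{"dx": 0, "dy": 0, "dz": 1, "ax": 0, "ay": 0, "az": 0}, {"dx": 0, "dy": 0, "dz": 1.5, "ax": 0, "ay": 0, "az": 0}, {"dx": 0, "dy": 0, "dz": 1.5, "ax": 0, "ay": 0, "az": 0}, {"dx": 0, "dy": 0, "dz": 1.3, "ax": 0, "ay": 0, "az": 0}, {"dx": 0, "dy": 0, "dz": 1.0, "ax": 0, "ay": 0, "az": 0}, {"dx": 0, "dy": 0, "dz": 0.7, "ax": 0, "ay": 0, "az": 0}, {"dx": 0, "dy": 0, "dz": 0.4, "ax": 0, "ay": 0, "az": 0}, {"dx": 0, "dy": 0, "dz": 0, "ax": 0, "ay": 0, "az": 0}]'

```text
clock: 11.65
eef_pos: [0.6373, -0.1446, 0.1024]
eef_rot: [-180.0, -0.0, 97.1]
ft_force: [-0.3, -0.8, -2.6]
finger_gap: 0.0296
```

Call:
arm_command --deltas '[{"dx": 0, "dy": 0, "dz": 0.1, "ax": 0, "ay": 0, "az": 0}, {"dx": 0, "dy": 0, "dz": 0.1, "ax": 0, "ay": 0, "az": 0}, {"dx": 0, "dy": 0, "dz": 0.1, "ax": 0, "ay": 0, "az": 0}, {"dx": 0, "dy": 0, "dz": 0, "ax": 0, "ay": 0, "az": 0}, {"dx": 0, "dy": 0, "dz": 0, "ax": 0, "ay": 0, "az": 0}, {"dx": 0, "dy": 0, "dz": 0, "ax": 0, "ay": 0, "az": 0}, {"dx": 0, "dy": 0, "dz": 0, "ax": 0, "ay": 0, "az": 0}, {"dx": 0, "dy": 0, "dz": 0, "ax": 0, "ay": 0, "az": 0}]'

```text
clock: 12.65
eef_pos: [0.6374, -0.1446, 0.0996]
eef_rot: [180.0, -0.0, 97.1]
ft_force: [0.1, -0.4, -2.9]
finger_gap: 0.0293
```

Call:
arm_command --deltas '[{"dx": 0, "dy": 0, "dz": 0.05, "ax": 0, "ay": 0, "az": 0}, {"dx": 0, "dy": 0, "dz": 0, "ax": 0, "ay": 0, "az": 0}, {"dx": 0, "dy": 0, "dz": 0, "ax": 0, "ay": 0, "az": 0}, {"dx": 0, "dy": 0, "dz": 0, "ax": 0, "ay": 0, "az": 0}, {"dx": 0, "dy": 0, "dz": 0, "ax": 0, "ay": 0, "az": 0}, {"dx": 0, "dy": 0, "dz": 0, "ax": 0, "ay": 0, "az": 0}, {"dx": 0, "dy": 0, "dz": 0, "ax": 0, "ay": 0, "az": 0}, {"dx": 0, "dy": 0, "dz": 0, "ax": 0, "ay": 0, "az": 0}]' --hand 0.75

```text
clock: 13.65
eef_pos: [0.6374, -0.1446, 0.099]
eef_rot: [180.0, 0.0, 97.1]
ft_force: [0.3, 1.0, -0.4]
finger_gap: 0.0656
```

```bash
python3 - <<'E'
from h import *
for n in ['scene','wrist']: grab(n,n+'6')
s=sense(); print(s['eef_pos'],s['eef_rot'],s['finger_gap'],s['ft_force'])
f=load('scene6')['color']; t=load('wrist6')['color']
a=cv2.resize(f[120:270,160:285],(480,576),interpolation=cv2.INTER_CUBIC); b=cv2.resize(t[100:430,180:510],(576,576)); cv2.imwrite('pics/g6.png',cv2.resize(np.hstack([a,b]),(790,430)))
E
```

```text
[ 0.63734588 -0.14459325  0.09902806] [-1.79999109e+02 -2.76261843e-04  9.70999768e+01] 0.0656562016037957 [-0.67021561 -0.47894945 -0.87304733]
```

View pics/g6.png

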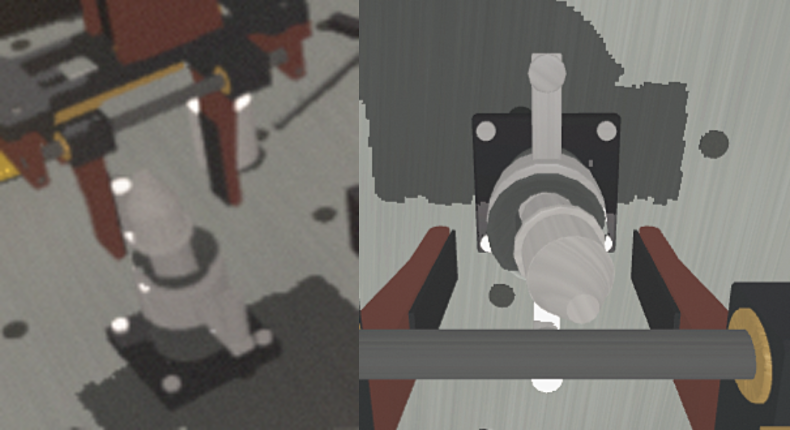

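```bash
python3 - <<'E'
from h import *
w=load('wrist6'); t=w['color']
cv2.imwrite('pics/w6z.png',cv2.resize(t[180:320,260:400],None,fx=4.2,fy=4.2,interpolation=cv2.INTER_CUBIC))
u=(180+ (583/.748-480)/(576/330), 100+307/.7465/(576/330)); print(u)
print(bydepth(w,[u]))
E
```

```text
(351.53799019607845, 335.61341817369953)
[[ 0.64852139 -0.14349528  0.13768666]]
```

View pics/w6z.png

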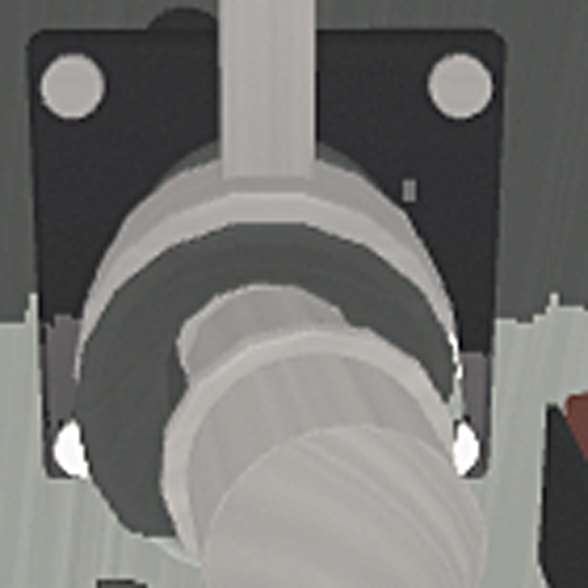

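The bit stands in the mouth leaning about 7° (tip offset 11 mm), which is inside the 0.2 rad limit and within the bore clearance. I back off upward and go over the -y post, which leaves the scene camera's view of the bit free.

Call:
arm_command --deltas '[{"dx": 0, "dy": 0, "dz": -1.0, "ax": 0, "ay": 0, "az": 0}, {"dx": 0, "dy": 0, "dz": -2.0, "ax": 0, "ay": 0, "az": 0}, {"dx": 0, "dy": 0, "dz": -2.5, "ax": 0, "ay": 0, "az": 0}, {"dx": 0, "dy": 0, "dz": -1.5, "ax": 0, "ay": 0, "az": 0}, {"dx": -1.2, "dy": 0, "dz": 0, "ax": 0, "ay": 0, "az": 0}, {"dx": -2.3, "dy": 0, "dz": 0, "ax": 0, "ay": 0, "az": 0}, {"dx": -2, "dy": 0, "dz": 0, "ax": 0, "ay": 0, "az": 0}, {"dx": -1, "dy": 0, "dz": 0, "ax": 0, "ay": 0, "az": 0}]'

```text
clock: 14.75
eef_pos: [0.6449, -0.2113, 0.1684]
eef_rot: [-179.9, 0.0, 97.0]
ft_force: [-0.4, 0.7, -0.3]
finger_gap: 0.0656
```

Call:
arm_command --deltas '[{"dx": 0, "dy": 0, "dz": 0, "ax": 0, "ay": 0, "az": 0}, {"dx": 0, "dy": 0, "dz": 0, "ax": 0, "ay": 0, "az": 0}, {"dx": 0, "dy": 0, "dz": 0, "ax": 0, "ay": 0, "az": 0}, {"dx": 0, "dy": 0, "dz": 0.6, "ax": 0, "ay": 0, "az": 0}, {"dx": 0, "dy": 0, "dz": 1.5, "ax": 0, "ay": 0, "az": 0}, {"dx": 0, "dy": 0, "dz": 2, "ax": 0, "ay": 0, "az": 0}, {"dx": 0, "dy": 0, "dz": 1.4, "ax": 0, "ay": 0, "az": 0}, {"dx": 0, "dy": 0, "dz": 0, "ax": 0, "ay": 0, "az": 0}]' --hand 0 --grip_force 30

```text
clock: 15.75
eef_pos: [0.6444, -0.2088, 0.112]
eef_rot: [-179.8, -0.1, 97.1]
ft_force: [0.2, -0.4, -0.2]
finger_gap: 0.0006
```

```bash
python3 - <<'E'
from h import *
for n in ['scene','wrist']: grab(n,n+'7')
s=sense(); print(s['eef_pos'],s['eef_rot'],s['finger_gap'],s['ft_force'])
w=load('wrist7'); print(proj(w,[[.6458,-.2094,.085],s['eef_pos']]))
f=load('scene7')['color']; t=w['color']
a=cv2.resize(f[120:270,160:285],(480,576),interpolation=cv2.INTER_CUBIC); b=cv2.resize(t[150:430,180:460],(576,576)); cv2.imwrite('pics/g7.png',cv2.resize(np.hstack([a,b]),(790,430)))
E
```

```text
[ 0.64542391 -0.20928554  0.1139551 ] [-1.79986458e+02  7.00708574e-03  9.70913447e+01] 0.0005104605966556703 [ 0.18180003 -0.43648625 -0.06991125]
[[323.65048377 273.59435565]
 [323.15301678 294.62437887]]
```

View pics/g7.png

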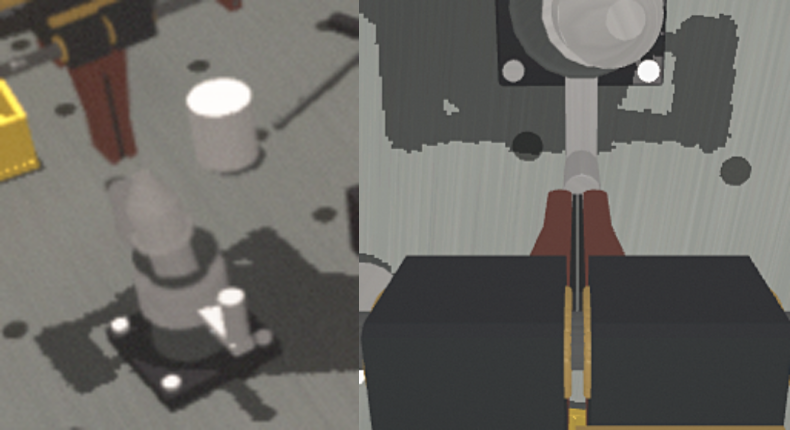

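The closed fingertips are centred over the -y post, at about (323,274) in the wrist view. I descend to contact and push.

Call:
arm_command --deltas '[{"dx": 0, "dy": 0.1, "dz": 1, "ax": 0, "ay": 0, "az": 0}, {"dx": 0, "dy": 0, "dz": 0.9, "ax": 0, "ay": 0, "az": 0}, {"dx": 0, "dy": 0, "dz": 0.4, "ax": 0, "ay": 0, "az": 0}, {"dx": 0, "dy": 0, "dz": 0.2, "ax": 0, "ay": 0, "az": 0}, {"dx": 0, "dy": 0, "dz": 0.2, "ax": 0, "ay": 0, "az": 0}, {"dx": 0, "dy": 0, "dz": 0.2, "ax": 0, "ay": 0, "az": 0}, {"dx": 0, "dy": 0, "dz": 0.2, "ax": 0, "ay": 0, "az": 0}, {"dx": 0, "dy": 0, "dz": 0.2, "ax": 0, "ay": 0, "az": 0}]'

```text
clock: 16.85
eef_pos: [0.6464, -0.2091, 0.0824]
eef_rot: [180.0, -0.0, 97.1]
ft_force: [-4.1, 1.8, 9.9]
finger_gap: 0.0005
```

Call:
arm_command --deltas '[{"dx": 0, "dy": 0, "dz": 0.2, "ax": 0, "ay": 0, "az": 0}, {"dx": 0, "dy": 0, "dz": 0.2, "ax": 0, "ay": 0, "az": 0}, {"dx": 0, "dy": 0, "dz": 0.2, "ax": 0, "ay": 0, "az": 0}, {"dx": 0, "dy": 0, "dz": 0.2, "ax": 0, "ay": 0, "az": 0}, {"dx": 0, "dy": 0, "dz": 0.15, "ax": 0, "ay": 0, "az": 0}, {"dx": 0, "dy": 0, "dz": 0, "ax": 0, "ay": 0, "az": 0}, {"dx": 0, "dy": 0, "dz": 0, "ax": 0, "ay": 0, "az": 0}, {"dx": 0, "dy": 0, "dz": 0, "ax": 0, "ay": 0, "az": 0}]'

```text
clock: 17.85
eef_pos: [0.6464, -0.2091, 0.0736]
eef_rot: [179.9, -0.0, 97.1]
ft_force: [-6.0, 2.4, 14.3]
finger_gap: 0.0
```

```bash
python3 - <<'E'
from h import *
for n in ['scene','wrist']: grab(n,n+'8')
s=sense(); print(s['eef_pos'],s['eef_rot'],s['finger_gap'],s['ft_force'])
w=load('wrist8'); 
f=load('scene8')['color']; t=w['color']
a=cv2.resize(f[120:270,160:285],(480,576),interpolation=cv2.INTER_CUBIC); b=cv2.resize(t[60:430,140:510],(576,576)); cv2.imwrite('pics/g8.png',cv2.resize(np.hstack([a,b]),(790,430)))
E
```

```text
[ 0.64641475 -0.2090867   0.07357951] [ 1.79948617e+02 -2.81946567e-02  9.70895877e+01] 0.0005485771700213547 [-6.70396876  2.60645145 14.1869311 ]
```

View pics/g8.png

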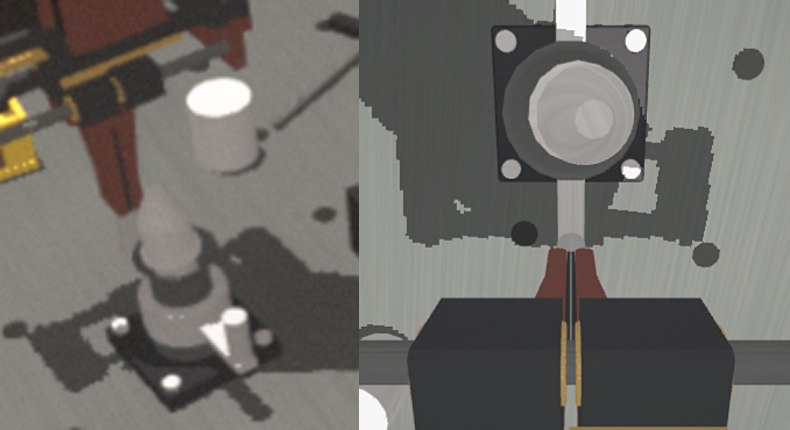

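Call:
arm_command --deltas '[{"dx": 0, "dy": 0, "dz": 0.1, "ax": 0, "ay": 0, "az": 0}, {"dx": 0, "dy": 0, "dz": 0.1, "ax": 0, "ay": 0, "az": 0}, {"dx": 0, "dy": 0, "dz": 0.05, "ax": 0, "ay": 0, "az": 0}, {"dx": 0, "dy": 0, "dz": 0, "ax": 0, "ay": 0, "az": 0}, {"dx": 0, "dy": 0, "dz": 0, "ax": 0, "ay": 0, "az": 0}, {"dx": 0, "dy": 0, "dz": 0, "ax": 0, "ay": 0, "az": 0}, {"dx": 0, "dy": 0, "dz": 0, "ax": 0, "ay": 0, "az": 0}, {"dx": 0, "dy": 0, "dz": 0, "ax": 0, "ay": 0, "az": 0}]'

```text
clock: 18.95
eef_pos: [0.6465, -0.2091, 0.0721]
eef_rot: [179.9, -0.0, 97.1]
ft_force: [-9.1, 2.8, 21.6]
finger_gap: 0.0008
```

```bash
python3 - <<'E'
from h import *
for n in ['scene','wrist']: grab(n,n+'9')
s=sense(); print(s['eef_pos'],s['ft_force'])
w=load('wrist8'); w9=load('wrist9')
for q in (w,w9):
    d=q['depth']; ys,xs=np.mgrid[90:200:3,260:360:3]; P=bydepth(q,np.c_[xs.ravel(),ys.ravel()]); i=P[:,2].argmax(); print(P[i],xs.ravel()[i],ys.ravel()[i])
f=load('scene9')['color']; t=w9['color']
a=cv2.resize(f[120:270,160:285],(480,576),interpolation=cv2.INTER_CUBIC); b=cv2.resize(t[60:430,140:510],(576,576)); cv2.imwrite('pics/g9.png',cv2.resize(np.hstack([a,b]),(790,430)))
E
```

```text
[ 0.64648931 -0.20915408  0.07217506] [-8.05462654  2.75761771 20.34327592]
[ 0.63688998 -0.13713311  0.23585853] 260 96
[ 0.63687989 -0.13723653  0.2344217 ] 305 111
```

View pics/g9.png

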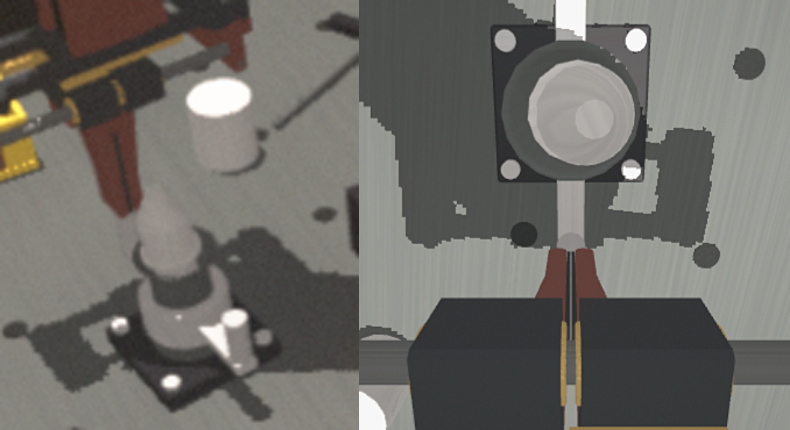

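```bash
python3 - <<'E'
from h import *
w=load('wrist9'); print(bydepth(w,[(341.8,161.5),(340,160),(343,163)]))
w=load('wrist8'); print(bydepth(w,[(341.8,161.5),(340,160),(343,163)]))
s=load('scene9'); g=s['color']; cv2.imwrite('pics/s9z.png',cv2.resize(g[150:280,180:280],(600,780)[:2] and (460,598),interpolation=cv2.INTER_CUBIC))
s7=load('scene7'); cv2.imwrite('pics/s79.png',np.hstack([cv2.resize(s7['color'][150:280,170:260],(400,578),interpolation=cv2.INTER_CUBIC),cv2.resize(g[150:280,170:260],(400,578),interpolation=cv2.INTER_CUBIC)]))
E
```

```text
[[ 0.64374562 -0.14260922  0.12574664]
 [ 0.6431787  -0.14226314  0.12534897]
 [ 0.64408594 -0.14293795  0.12685251]]
[[ 0.64383734 -0.14264141  0.1250283 ]
 [ 0.64318091 -0.14222545  0.12598605]
 [ 0.64421391 -0.14299951  0.12572082]]
```

View pics/s79.png

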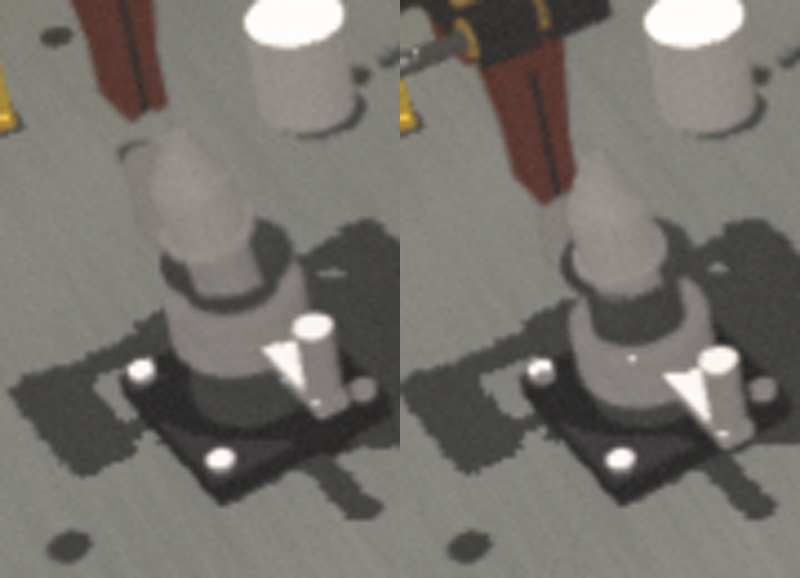

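The bit dropped: its tip is now at z=0.1255, which is the expected seated height, against 0.138 before. The sleeve is at its stop, since the force rose to about 20 N. I let the sleeve up slowly.

Call:
arm_command --deltas '[{"dx": 0, "dy": 0, "dz": -0.3, "ax": 0, "ay": 0, "az": 0}, {"dx": 0, "dy": 0, "dz": -0.3, "ax": 0, "ay": 0, "az": 0}, {"dx": 0, "dy": 0, "dz": -0.3, "ax": 0, "ay": 0, "az": 0}, {"dx": 0, "dy": 0, "dz": -0.3, "ax": 0, "ay": 0, "az": 0}, {"dx": 0, "dy": 0, "dz": -0.3, "ax": 0, "ay": 0, "az": 0}, {"dx": 0, "dy": 0, "dz": -0.3, "ax": 0, "ay": 0, "az": 0}, {"dx": 0, "dy": 0, "dz": -0.3, "ax": 0, "ay": 0, "az": 0}, {"dx": 0, "dy": 0, "dz": -0.5, "ax": 0, "ay": 0, "az": 0}]'

```text
clock: 20.05
eef_pos: [0.6464, -0.2089, 0.0951]
eef_rot: [-180.0, -0.0, 97.1]
ft_force: [-0.1, -0.0, 0.1]
finger_gap: 0.0005
```

Call:
arm_command --deltas '[{"dx": 0, "dy": 0, "dz": -1.5, "ax": 0, "ay": 0, "az": 0}, {"dx": 0, "dy": 0, "dz": -2, "ax": 0, "ay": 0, "az": 0}, {"dx": 0, "dy": 0, "dz": -2, "ax": 0, "ay": 0, "az": 0}, {"dx": 0, "dy": 0, "dz": -1.5, "ax": 0, "ay": 0, "az": 0}, {"dx": 0, "dy": 0, "dz": -0.5, "ax": 0, "ay": 0, "az": 0}, {"dx": 0, "dy": 0, "dz": 0, "ax": 0, "ay": 0, "az": 0}, {"dx": 0, "dy": 0, "dz": 0, "ax": 0, "ay": 0, "az": 0}, {"dx": 0, "dy": 0, "dz": 0, "ax": 0, "ay": 0, "az": 0}]'

```text
clock: 21.05
eef_pos: [0.6461, -0.2088, 0.1693]
eef_rot: [-179.9, -0.0, 97.1]
ft_force: [-0.7, 0.1, 0.3]
finger_gap: 0.0007
```

```bash
python3 - <<'E'
from h import *
for n in ['scene','wrist']: grab(n,n+'10')
s=sense(); print(s['eef_pos'],s['ft_force'],s['clock'])
g=load('scene10')['color']; t=load('wrist10')['color']
cv2.imwrite('pics/g10.png',np.hstack([cv2.resize(g[150:280,170:260],(360,520),interpolation=cv2.INTER_CUBIC),cv2.resize(t[0:430,100:464],(440,520))]))
E
```

```text
[ 0.64616731 -0.2088742   0.16950219] [-0.46190689  0.21101305 -0.52155778] 21.15
```

View pics/g10.png

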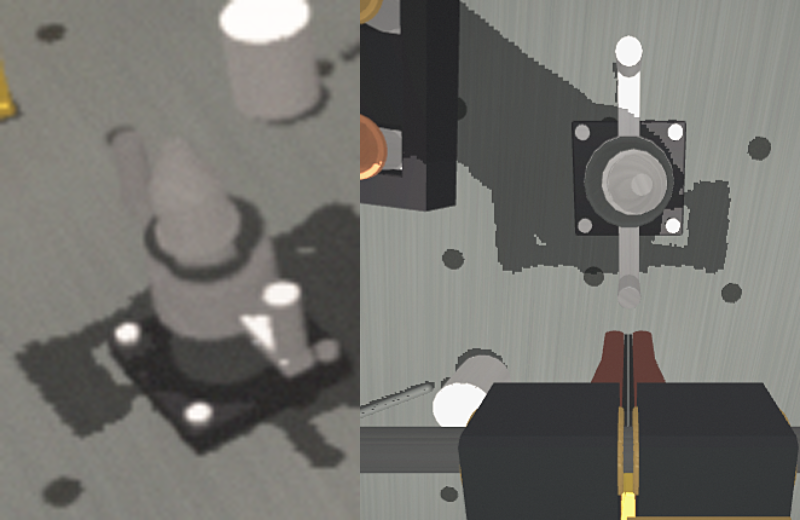

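```bash
python3 - <<'E'
from h import *
w=load('wrist10'); print(bydepth(w,[(332.5,153),(321.7,41.3),(321.7,246.4)]).round(4))
g=load('scene10');g0=load('scene0')
def c(f,x,y,r=7):
    q=cv2.cvtColor(f['color'],cv2.COLOR_BGR2GRAY)[y-r:y+r+1,x-r:x+r+1]; m=q>225; ys,xs=np.nonzero(m); return xs.mean()+x-r,ys.mean()+y-r,m.sum()
print(c(g,240,223),c(g0,240,223))
E
```

```text
[[ 0.6436 -0.1432  0.127 ]
 [ 0.6295 -0.0799  0.0896]
 [ 0.6458 -0.2094  0.0872]]
(np.float64(238.9142857142857), np.float64(224.05714285714285), np.int64(35)) (np.float64(237.54347826086956), np.float64(224.7173913043478), np.int64(46))
```

Post tops are back at z=0.087–0.090, as at the start, so the sleeve is forward. The tip is at z=0.127, so the bit is seated, and it leans about 4°. The hand is clear at z=0.169.

```bash
python3 -c "
from cell import *
print(job_done())"
```

```text
the job is handed in; nothing more can be done
None
```

The cone-topped bit is seated and locked in the empty coupler, and I handed the job in at about 21 s of the 45 s; no verdict came back. I lifted the bit from the rack, stood it in the mouth and released it. Then I pushed the sleeve's -y post down to its stop with shut fingers, let the sleeve spring back, and backed the hand off clear of everything.

**Last checks:**
- **Bit:** the tip fell from z = 0.138 to 0.1255 with the sleeve back, close to the expected seated height of 0.126. It read 0.127 after the sleeve closed.
- **Sleeve:** forward again, with the post tops at 0.087–0.090 m, the same as at the start.
- **Contact:** the force on the tool was about zero after backing off.

**Deviations:**
- **Lean:** the bit leaned about 7° while standing on the dogs, and still leans about 4° now that it is seated. I put its centre about 2–3 mm off the axis. Both are estimates from the tip position and are within the limits.
- **Post height:** triangulation gave 0.085 m and depth gave 0.087–0.089 m. The end-stop contact agreed with the depth reading.
- **First grasp:** I took a slow-closing finger reading for a grip on the flange and re-gripped 8 mm higher. This did no harm.

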